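Push a stuck plug out of a lock barrel

ROBOT

A 6-joint arm with a two-finger parallel gripper is mounted at the origin on a cart in front of the work surface, level with it; the furniture and walls round the work are solid. World frame = base frame: x ahead of the robot, y to its left, z up, the work surface at z = 0. Lengths are in m, angles in rad, forces in N, time in s.
With the tool pointing down it reaches from about 0.25 to 0.8 m from the base axis. Payload 3.9 kg.
Tool frame: the origin (TCP) lies at the very end of the fingers, on their centre line; the grasp point (between the pads) lies 19 mm behind it; y points along the fingers, x is the direction in which the jaws open and shut, and the axes are right-handed (so a half turn about y gives the same grasp; the last joint's range is limited). The gripper opens to 85 mm and grips with 20 to 120 N. Pads are 22 mm wide; open, the fingers measure 114 mm over their backs; the gripper's body (76 mm by 85 mm) begins 54 mm behind the grasp point. The pads swing forward as they close: fully open they stand 13 mm farther back than shut.
Start: joints at [-1.101, 0.26, -0.138, 1.173, 0, 1.571], TCP at [0.238, -0.468, 0.231] pointing down, gripper open.
Joint ranges: [-2.78, 2.78], [-0.83, 1.72], [-1.28, 1.37], [-1.9, 2.12], [-1.57, 1.48], [-3.14, 3.14]. Speed limits (rad/s): [2.57, 2.57, 3.14, 3.14, 3.14, 3.14].

INTERFACE

Orientations are given as a unit quaternion [x, y, z, w].
In Python, from workcell import env gives the robot as it stands. The module is installed in compiled form; this text tells all that it offers.
- The arm moves only by the tool servo_tool, never from a script. Its argument "commands" is a list of rows, each a list of 4 numbers: the shift along the tool's x, y, z in m, then the turn about the tool's y in rad. A call has 1 to 10 rows; each row shifts and turns the commanded pose from where the row before left it, along the tool's axes as they then stand; what a row does not reach is not made up. A row lasts 1/10 s, in which the tool goes at most 50 mm and 8.59 degrees, less where a joint would pass 70% of its speed; a pose out of reach is approached as far as the arm can. A call with a gripper value outside its range is refused whole. "claw" is the closure, from 0 (fully open) to 1 (shut), set as the call begins (left out, the last holds). The fingers move at their own pace and stop on an object; the grip force is fixed at half the most. Time passes only in rows, so rows that do not move let the fingers close. It gives the time, the measured TCP pose, the force and the opening at its end, in the units of the state.
- env.read_state(): the state, without advancing time (a new reading comes with each control period).
- env.grab_frame(name): name is "scene" or "top"; returns a dict with "pixels" (480x640x3 uint8, red, green, blue), "z_map" (480x640 float32, m along the optical axis (not along the pixel's ray), 0 where there is no reading), "K" (3x3 intrinsics, pixels), "dist" ([k1, k2, p1, p2, k3] as OpenCV has them; the pictures are not rectified), "R" (3x3) and "t" (3): a world point X has camera coordinates R X + t. Camera axes: x right, y down, z forward; pixel columns grow to the right and rows downward; lengths in m; the calibration is good to about 2 mm. A picture is of the moment at which its call begins.
- env.close_job(): hands the job in, once; it reports no verdict.
Trained networks look in the newest picture that a camera, given by its name, has taken for a name from the list of things; names that differ only in an ending like _2 or _b are one class to them, and where a whole thing is asked for, a point or a joint stands for the part that bears it (a point fixed in the world has none). Each returns a list of dicts, best first, with "conf" (0 to 1); they miss things now and then, are a little off and sometimes report something else, mostly with a low value. They report only what shows in the picture. A call takes as long as a camera call. They do not tell look-alikes from the thing itself.
- env.search_frame(camera, query): "extent" ([left, top, width, height] in pixels, round what is visible of it).
- env.masks_of(camera, query): "mask" (480x640 bool, what is visible of it) and "extent" ([left, top, width, height] in pixels, round what is visible of it).
- env.pinpoint(camera, query): "uv" ([column, row] in pixels: a listed point, or the origin of a listed thing).
The state is a dict: "time": time; "joints": joint angles; "qd": joint speeds; "joint_torque": joint torques, N m; "ee_pos": TCP position; "orientation": TCP orientation; "wrist_force": force on the tool from outside, world axes, zero at the start; "torque": the same for the moment, N m; "width": opening from 0.0 (shut) to 1.0 (fully open).
Only numpy, scipy, OpenCV 4.12 (cv2) and the standard library are available. Lean on these libraries where they do the work, as an engineer would, in place of code of your own. Each camera call takes 0.05 s, during which the arm holds its last target. There are 200 camera calls.

TASK

A brass plug is stuck inside the steel barrel that is clamped upright over the little grey tray stand. Take the red-handled pusher, the thin one that fits the bore, out of its wooden block and push it straight down through the barrel so that the plug drops out of the bottom into the tray. Leave the pusher standing in the barrel with its collar down on the barrel's mouth, and leave the thicker blue-handled pusher in its block.

Things in the scene. Friction and masses are not known exactly. Their poses are not given: they have to be found in the camera images.
- red_pusher_grip (a point): Grip point of the thin pusher: on its axis, mid-height of its upright round red handle (18 mm dia., 50 tall). z up along it. Below this point: collar (30 mm dia.) top 27 mm, underside 31 mm; tip of the 12 mm steel shank 97 mm. 0.12 kg. Stands with the shank in the hole of a fixed wooden block (64 x 64, 75 mm high), collar on its top; lifts straight out.
- barrel_mouth (a point): Centre of the open top of the fixed upright steel barrel, 115 mm above the worktop; z up along the bore. Bore 22 mm, outside 34, length 60, open below. Clamp ring 41 mm across; dark post on this frame's +x side, 31 to 49 mm from the axis, top (with screws) 99 mm above the worktop. Grey tray below, 104 x 104 mm, rim 18 mm high.
- plug_center (a point): Centre of the brass plug, a cylinder 20 mm in diameter, 26 mm long, 0.06 kg. It starts inside the bore, its top about 24 mm below the mouth, held by sprung detents near the lower end. A push of about 8 to 13 N starts it, then 2 to 4 N; it falls once the pusher's tip is 50 to 55 mm below the mouth.
- blue_pusher_grip (a point): Grip point of the other pusher: mid-height of its upright round blue handle (18 mm dia., 50 tall), in a wooden block of the same size. Shank 26 mm thick, too thick for the bore; collar 38 mm. Not to be used.
Not all that is in view belongs to the job. Several things look just like the part that bears barrel_mouth: the one meant starts farthest to the robot's left.

How it is judged:
On the way, in this order (a step that is already met when the one before it is completed fails the run):
1. the red pusher's shank is in the mouth of the barrel, upright, with the plug still stuck inside (angle between red_pusher_grip's own z axis and vertical below 0.18 rad and horizontal distance between red_pusher_grip and barrel_mouth below 0.015 m and z of red_pusher_grip in the frame of barrel_mouth below 0.088 m and z of plug_center in the frame of barrel_mouth above -0.055 m), for 0.1 s.
2. the plug has dropped out of the barrel's lower end into the tray (z of plug_center in the frame of barrel_mouth below -0.073 m and horizontal distance between plug_center and barrel_mouth below 0.07 m), for 0.1 s.
At the end, for the whole second after the job is handed in: Plug at rest in the tray, its centre over 73 mm below the mouth and within 70 mm of the bore axis; red pusher released, at rest in the barrel, within 10 degrees of upright and 15 mm of the axis, collar within 10 mm of the mouth; blue pusher within 20 mm of its start (all of step 2 and angle between red_pusher_grip's own z axis and vertical below 0.18 rad and horizontal distance between red_pusher_grip and barrel_mouth below 0.015 m and z of red_pusher_grip in the frame of barrel_mouth between 0.021 and 0.041 m and contact force between red_pusher and the fingers below 0.1 N and linear speed of red_pusher below 0.02 m/s and linear speed of plug below 0.03 m/s and distance of blue_pusher_grip from where it was at the start of the episode below 0.02 m); the robot touches nothing.
It fails at once if the blue pusher is moved more than 30 mm (distance of blue_pusher_grip from where it was at the start of the episode above 0.03 m).
It also fails if it takes over 48 s, if anything falls off the work surface, if the arm or the gripper's body presses on something with over 40 N, if the wrist force passes 120 N, or if a joint passes its speed limit or range.

## Working session

There is one attempt and no reset: what is moved stays moved. The work goes in short steps, Python scripts to look and compute and a tool call to move; the robot and the scene stay as the last step left them, time stands still between calls to the robot, and variables do not carry over. Pictures are saved under pics/ and viewed, about 8 in all and at most 12, crops included, and the job is handed in when it is done.

Besides the shell and the picture viewer there is one more tool, called after ">>>" as name(argument=value, ...), one argument or row to a line, values as JSON. servo_tool: Moves the arm, as the interface text tells. Its arguments: {"type":"object","properties":{"commands":{"type":"array","items":{"type":"array","items":{"type":"number"}}},"claw":{"type":"number"}},"required":["commands"]}

```bash
mkdir -p pics; cat > h.py <<'E'
import numpy as np, cv2
from workcell import env
def shot(cam):
    return env.grab_frame(cam)
def world(f,uv,z=None,h=None):
    """pixel -> world using depth z, or height plane h"""
    n=cv2.undistortPoints(np.array([[uv]],float),f["K"],np.array(f["dist"],float))[0,0]
    d=f["R"].T@np.array([n[0],n[1],1.]); c=-f["R"].T@f["t"]
    s=z if z is not None else (h-c[2])/d[2]
    return c+s*d
def save(f,name): cv2.imwrite("pics/"+name,f["pixels"][:,:,::-1])
E
python3 - <<'E'
from h import *
s=env.read_state(); print(s)
H={"red_pusher_grip":.106,"barrel_mouth":.115,"blue_pusher_grip":.106,"plug_center":.08}
for c in("scene","top"):
    f=shot(c); save(f,c+"0.png"); print(c,"cam at",(-f["R"].T@f["t"]).round(3))
    for q in H:
        for r in env.pinpoint(c,q)[:5]:
            u,v=r["uv"]; print(q,round(r["conf"],2),np.round(r["uv"]),"plane",world(f,r["uv"],h=H[q]).round(3),"depth",world(f,r["uv"],z=f["z_map"][int(v),int(u)]).round(3))
E
```

```text
{'time': 0.0, 'joints': array([-1.10101312e+00,  2.60647927e-01, -1.39389262e-01,  1.17272509e+00,
        2.26337706e-05,  1.57080583e+00]), 'qd': array([-0.00190079,  0.00040373, -0.00188323,  0.00014466, -0.00100208,
        0.00182656]), 'joint_torque': array([-2.07687626e-03, -4.05672061e+01,  2.53924692e+01,  1.88483525e-02,
       -2.04678258e-04,  8.76853534e-06]), 'ee_pos': array([ 0.23735221, -0.46749509,  0.23047621]), 'orientation': array([-0.6022661 ,  0.37049189, -0.3693155 ,  0.60300694]), 'wrist_force': array([ 0.7163067 , -0.74823457,  0.59343596]), 'torque': array([ 0.00373837, -0.02654356, -0.00145814]), 'width': 0.9998180909518606}
scene cam at [0.078 0.548 0.578]
red_pusher_grip 0.71 [165. 336.] plane [0.52  0.254 0.106] depth [0.51  0.261 0.117]
red_pusher_grip 0.68 [300. 256.] plane [ 0.478 -0.028  0.106] depth [ 0.472 -0.02   0.112]
barrel_mouth 0.93 [299. 257.] plane [ 0.469 -0.014  0.115] depth [ 0.472 -0.019  0.111]
barrel_mouth 0.74 [365. 178.] plane [ 0.532 -0.38   0.115] depth [ 0.533 -0.381  0.114]
blue_pusher_grip 0.54 [336. 210.] plane [ 0.515 -0.219  0.106] depth [ 0.519 -0.226  0.102]
top cam at [ 0.376 -0.052  1.071]
red_pusher_grip 0.8 [139. 228.] plane [0.523 0.257 0.106] depth [0.52  0.25  0.127]
barrel_mouth 0.68 [284. 259.] plane [ 0.469 -0.009  0.115] depth [ 0.472 -0.008  0.091]
blue_pusher_grip 0.78 [405. 234.] plane [ 0.52  -0.233  0.106] depth [ 0.519 -0.231  0.114]
plug_center 0.65 [287. 261.] plane [ 0.469 -0.013  0.08 ] depth [ 0.468 -0.013  0.092]
```

View pics/scene0.png

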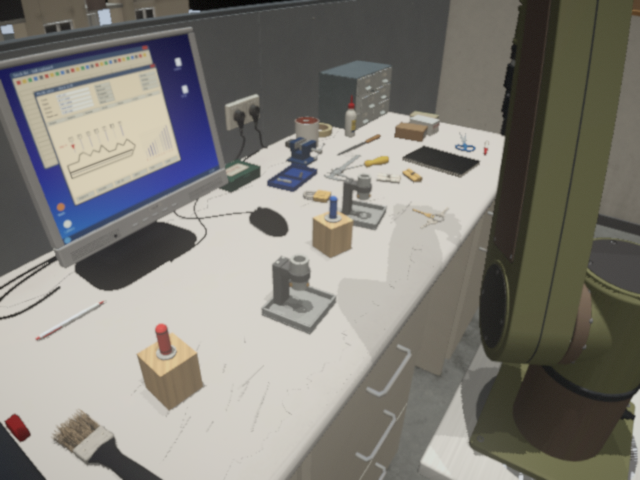

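View pics/top0.png

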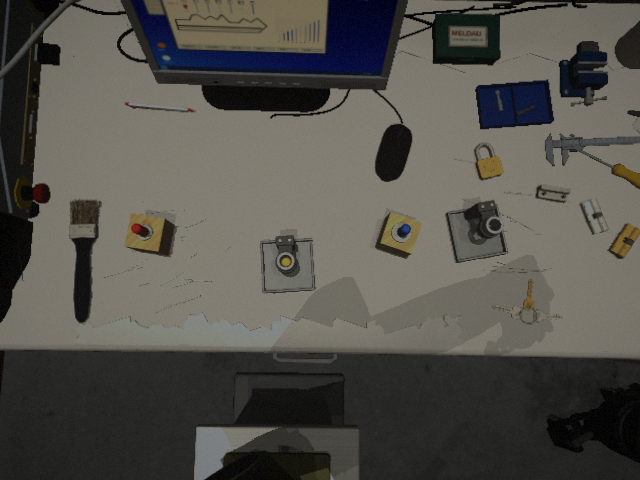

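The overhead and oblique views agree. The red pusher is at about (139,228) in the top view. The left barrel, with brass visible in its bore, is at about (286,260). The blue pusher is at (403,232), and the look-alike barrel is on the right at (490,226). I'll refine the positions with the depth points.

```bash
cat >> h.py <<'E'
def cloud(f):
    Z=f["z_map"]; v,u=np.nonzero(Z>0)
    n=cv2.undistortPoints(np.stack([u,v],1).astype(float)[:,None],f["K"],np.array(f["dist"],float))[:,0]
    P=np.c_[n,np.ones(len(n))]*Z[v,u][:,None]
    return (P-f["t"])@f["R"], f["pixels"][v,u].astype(int)
def tool():
    from scipy.spatial.transform import Rotation as Ro
    s=env.read_state(); return s, Ro.from_quat(s["orientation"]).as_matrix()
def togo(x,y,z):
    s,R=tool(); return (R.T@(np.array([x,y,z])-s["ee_pos"])).round(4)
E
python3 - <<'E'
from h import *
s,R=tool(); print(R.round(3))
print(togo(.52,.255,.23))
for c in("top","scene"):
    P,C=cloud(shot(c))
    red=(C[:,0]>110)&(C[:,1]<70)&(C[:,2]<70)
    def rep(n,m): print(c,n,m.sum(), np.median(P[m],0).round(4),P[m].min(0).round(3),P[m].max(0).round(3)) if m.sum() else print(n,0)
    near=np.hypot(P[:,0]-.52,P[:,1]-.255)<.04
    rep("red",near&red); rep("redtop",near&red&(P[:,2]>.125)); rep("collar",near&~red&(P[:,2]>.074)&(P[:,2]<.09))
    nb=np.hypot(P[:,0]-.469,P[:,1]+.012)<.04
    rep("barrel",nb&(P[:,2]>.108)); rep("blktop",near&(abs(P[:,2]-.075)<.004))
    # algebraic circle fit of outer surface from oblique cam
    for n,m,r in(("red",near&red&(P[:,2]<.12)&(P[:,2]>.085),.009),("barrel",nb&(P[:,2]>.102)&(P[:,2]<.112)&(P[:,0]<.49),.017)):
        if m.sum()<10: continue
        from scipy.optimize import least_squares
        q=P[m]; o=least_squares(lambda p:np.hypot(q[:,0]-p[0],q[:,1]-p[1])-r,q[:,:2].mean(0)+np.array([.004,-.004]),loss="soft_l1",f_scale=.002)
        print(c,"fit",n,m.sum(),o.x.round(4),np.sqrt(np.mean(o.fun**2)).round(4))
    for q in ("red_pusher_grip","barrel_mouth"):
        for r in env.masks_of(c,q)[:3]: print(q,r["conf"],np.round(r["extent"]))
E
```

```text
[[ 0.453 -0.     0.892]
 [-0.892  0.     0.453]
 [-0.    -1.     0.   ]]
[-0.5169  0.0013  0.5791]
top red 44 [0.5187 0.2574 0.1287] [0.513 0.251 0.126] [0.524 0.264 0.133]
top redtop 44 [0.5187 0.2574 0.1287] [0.513 0.251 0.126] [0.524 0.264 0.133]
top collar 780 [0.5167 0.2515 0.0761] [0.485 0.221 0.074] [0.553 0.291 0.089]
top barrel 160 [ 0.4668 -0.0114  0.1144] [ 0.449 -0.028  0.108] [0.482 0.005 0.119]
top blktop 918 [0.5162 0.2517 0.0753] [0.485 0.221 0.071] [0.554 0.291 0.079]
top fit barrel 22 [ 0.4644 -0.0104] 0.0035
red_pusher_grip 0.74 [131. 224.  20.  18.]
barrel_mouth 0.87 [444. 199.  66.  65.]
barrel_mouth 0.62 [258. 234.  54.  56.]
red 0
redtop 0
scene collar 1164 [0.5126 0.2637 0.0761] [0.484 0.224 0.074] [0.554 0.293 0.09 ]
scene barrel 198 [ 0.4658 -0.0086  0.1145] [ 0.449 -0.025  0.108] [0.484 0.007 0.118]
scene blktop 1097 [0.511  0.2643 0.0759] [0.484 0.224 0.071] [0.555 0.293 0.079]
scene fit barrel 132 [ 0.4658 -0.0096] 0.0033
red_pusher_grip 0.8 [158. 322.  19.  36.]
barrel_mouth 0.84 [342. 178.  40.  52.]
barrel_mouth 0.6 [260. 252.  81.  81.]
```

>>> servo_tool(
  commands=[
    [0, 0, 0, -0.14],
    [0, 0, 0, -0.14],
    [0, 0, 0, -0.14],
    [0, 0, 0, -0.14],
    [0, 0, 0, -0.14],
    [0, 0, 0, -0.14],
    [0, 0, 0, -0.14],
    [0, 0, 0, -0.14],
    [0, 0, 0, -0.14],
    [0, 0, 0, -0.14],
  ],
  claw=0,
)

```text
time: 1.8
ee_pos: [0.2377, -0.4681, 0.2313]
orientation: [0.699, 0.107, -0.107, -0.699]
wrist_force: [0.2, -0.2, 0.3]
width: 1.0
```

```bash
python3 -c "
from h import *
s,R=tool();print(R.round(3),s['joints'].round(3),s['ee_pos'],togo(.519,.257,.22))"
```

```text
[[ 0.954  0.    -0.3  ]
 [ 0.3   -0.     0.954]
 [-0.    -1.    -0.   ]] [-1.101  0.26  -0.138  1.173 -0.     0.165] [ 0.23765545 -0.4681095   0.23132137] [0.486  0.0113 0.6073]
```

>>> servo_tool(
  commands=[
    [0.012, 0, 0.015, 0],
    [0.024, 0, 0.03, 0],
    [0.028, 0, 0.035, 0],
    [0.028, 0, 0.035, 0],
    [0.028, 0, 0.035, 0],
    [0.028, 0, 0.035, 0],
    [0.028, 0, 0.035, 0],
    [0.028, 0, 0.035, 0],
    [0.028, 0, 0.035, 0],
    [0.028, 0, 0.035, 0],
  ],
)

```text
time: 2.8
ee_pos: [0.3901, -0.0784, 0.2315]
orientation: [-0.699, -0.105, 0.104, 0.699]
wrist_force: [0.7, -0.4, -0.4]
width: 0.999
```

>>> servo_tool(
  commands=[
    [0.028, 0, 0.035, 0],
    [0.028, 0, 0.035, 0],
    [0.028, 0, 0.035, 0],
    [0.028, 0, 0.035, 0],
    [0.028, 0, 0.035, 0],
    [0.028, 0, 0.035, 0],
    [0.028, 0, 0.035, 0],
    [0.02, 0, 0.025, 0],
    [0.01, 0, 0.012, 0],
    [0, 0, 0, 0],
  ],
)

```text
time: 3.8
ee_pos: [0.5229, 0.2578, 0.2308]
orientation: [-0.699, -0.106, 0.106, 0.699]
wrist_force: [-0.6, -0.2, 0.5]
width: 1.002
```

```bash
python3 - <<'E'
from h import *
s,R=tool();print(R.round(3),s['joints'].round(3),s['ee_pos'],togo(.519,.257,.098))
f=shot("scene"); save(f,"s1.png")
for r in env.pinpoint("scene","red_pusher_grip"): print(r, world(f,r["uv"],h=.106).round(4))
im=f["pixels"][200:440,40:360,::-1]; cv2.imwrite("pics/s1c.png",cv2.resize(im,None,fx=2.4,fy=2.4))
E
```

```text
[[ 0.955 -0.    -0.296]
 [ 0.296  0.001  0.955]
 [-0.    -1.     0.001]] [4.580e-01 3.610e-01 7.000e-03 1.217e+00 1.000e-03 1.728e+00] [0.52292186 0.2578167  0.23076333] [-0.004   0.1328  0.0003]
```

View pics/s1c.png

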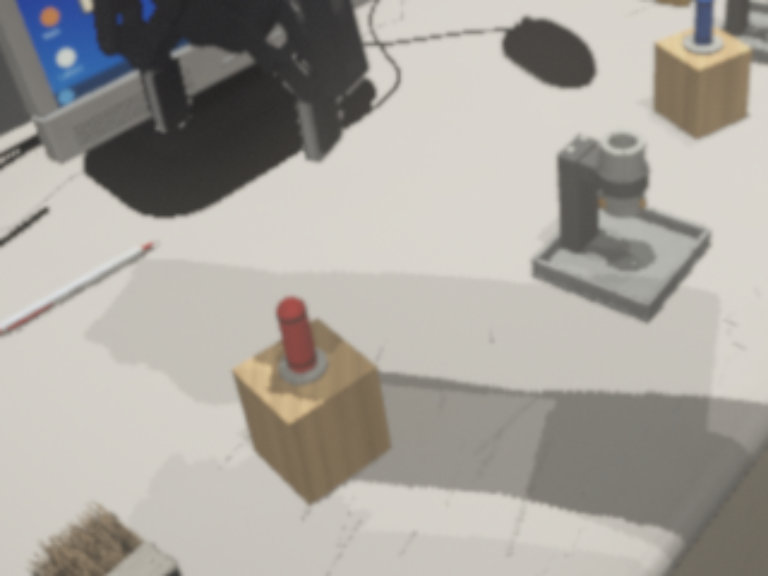

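```bash
python3 - <<'E'
from h import *
f=shot("scene")
for u,v,h in((161.7,327,.131),(164,339,.106),(166.3,351.5,.079)): print(world(f,(u,v),h=h).round(4))
E
```

```text
[0.5146 0.2596 0.131 ]
[0.5168 0.2587 0.106 ]
[0.5191 0.2581 0.079 ]
```

The open fingers are clear of everything and the red handle stands at about (162,327) to (166,351). Next I descend over it.

>>> servo_tool(
  commands=[
    [-0.005, 0.005, 0.001, 0],
    [0, 0.02, 0, 0],
    [0, 0.02, 0, 0],
    [0, 0.02, 0, 0],
    [0, 0.02, 0, 0],
    [0, 0.02, 0, 0],
    [0, 0.02, 0, 0],
    [0, 0.01, 0, 0],
    [0, 0.005, 0, 0],
    [0, 0, 0, 0],
  ],
)

```text
time: 4.95
ee_pos: [0.5178, 0.2541, 0.0912]
orientation: [0.699, 0.105, -0.105, -0.699]
wrist_force: [-0.9, -0.5, -0.4]
width: 1.005
```

>>> servo_tool(
  commands=[
    [0, 0, 0, 0],
    [0, 0, 0, 0],
    [0, 0, 0, 0],
    [0, 0, 0, 0],
    [0, 0, 0, 0],
    [0, 0, 0, 0],
    [0, 0, 0, 0],
    [0, 0, 0, 0],
  ],
  claw=1,
)

```text
time: 5.75
ee_pos: [0.5186, 0.2548, 0.0917]
orientation: [-0.699, -0.106, 0.105, 0.699]
wrist_force: [0.3, -0.2, 4.2]
width: 0.196
```

>>> servo_tool(
  commands=[
    [0, -0.005, 0, 0],
    [0, -0.01, 0, 0],
    [0, -0.02, 0, 0],
    [0, -0.02, 0, 0],
    [0, -0.02, 0, 0],
    [0, -0.025, 0, 0],
    [0, -0.025, 0, 0],
    [0, -0.015, 0, 0],
    [0, -0.005, 0, 0],
    [0, 0, 0, 0],
  ],
)

```text
time: 6.75
ee_pos: [0.5183, 0.2546, 0.237]
orientation: [-0.699, -0.106, 0.105, 0.699]
wrist_force: [-0.0, 0.6, -1.0]
width: 0.193
```

```bash
python3 - <<'E'
from h import *
s,R=tool();print(s['ee_pos'],s['joints'].round(3),togo(.4665,-.0105,.235))
f=shot("scene"); cv2.imwrite("pics/s2c.png",cv2.resize(f["pixels"][200:440,40:360,::-1],None,fx=2.4,fy=2.4))
for q in("red_pusher_grip",):
  for r in env.masks_of("scene",q): print(r["conf"],r["extent"])
E
```

```text
[0.51825901 0.25458577 0.23701145] [0.457 0.348 0.004 1.226 0.    1.728] [-0.1275  0.0019 -0.2381]
0.91 [136.3, 235.2, 25.9, 75.5]
```

View pics/s2c.png

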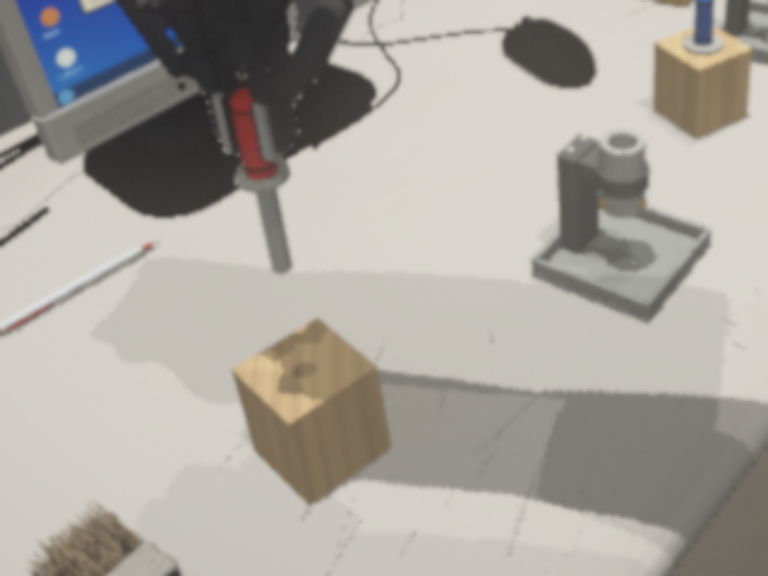

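Pusher held upright, with the collar at (262,175) and the tip at (282,268) in the crop. Next I carry it over the left barrel.

>>> servo_tool(
  commands=[
    [-0.008, 0, -0.015, 0],
    [-0.016, 0, -0.03, 0],
    [-0.019, 0, -0.035, 0],
    [-0.019, 0, -0.035, 0],
    [-0.019, 0, -0.035, 0],
    [-0.017, 0, -0.033, 0],
    [-0.016, 0, -0.03, 0],
    [-0.009, 0, -0.017, 0],
    [-0.0045, 0, -0.008, 0],
    [0, 0, 0, 0],
  ],
)

```text
time: 7.85
ee_pos: [0.4654, -0.0115, 0.2358]
orientation: [-0.699, -0.104, 0.105, 0.699]
wrist_force: [0.2, 0.6, -0.7]
width: 0.197
```

>>> servo_tool(
  commands=[
    [0, 0.01, 0, 0],
    [0, 0.01, 0, 0],
    [0, 0, 0, 0],
    [0, 0, 0, 0],
  ],
)

```text
time: 8.25
ee_pos: [0.4661, -0.0097, 0.2155]
orientation: [-0.699, -0.105, 0.106, 0.699]
wrist_force: [0.6, 0.1, -1.4]
width: 0.19
```

```bash
python3 - <<'E'
from h import *
s,R=tool();print(s['ee_pos'],togo(.4665,-.0105,.217))
a=[]
for c,(r0,r1,c0,c1) in(("scene",(180,340,220,380)),("top",(190,310,220,340))):
    f=shot(c); np.savez("pics/%s3.npz"%c,**f); im=f["pixels"][r0:r1,c0:c1,::-1]; a.append(cv2.resize(im,(400,400),interpolation=cv2.INTER_CUBIC))
    for q in("red_pusher_grip","barrel_mouth"):
        for r in env.pinpoint(c,q)[:3]: print(c,q,round(r["conf"],2),np.round(r["uv"],1),world(f,r["uv"],h=s['ee_pos'][2]+.0145 if q[0]=='r' else .115).round(4))
cv2.imwrite("pics/c3.png",np.hstack(a))
E
```

```text
[ 0.46605651 -0.00969112  0.21553099] [ 0.0002 -0.0015 -0.0009]
scene red_pusher_grip 0.61 [298.5 202.6] [ 0.4631 -0.0032  0.23  ]
scene barrel_mouth 0.84 [362.  175.5] [ 0.5457 -0.3913  0.115 ]
scene barrel_mouth 0.66 [300.2 258.4] [ 0.4656 -0.0116  0.115 ]
top barrel_mouth 0.81 [495.2 219. ] [ 0.5503 -0.3978  0.115 ]
```

View pics/c3.png

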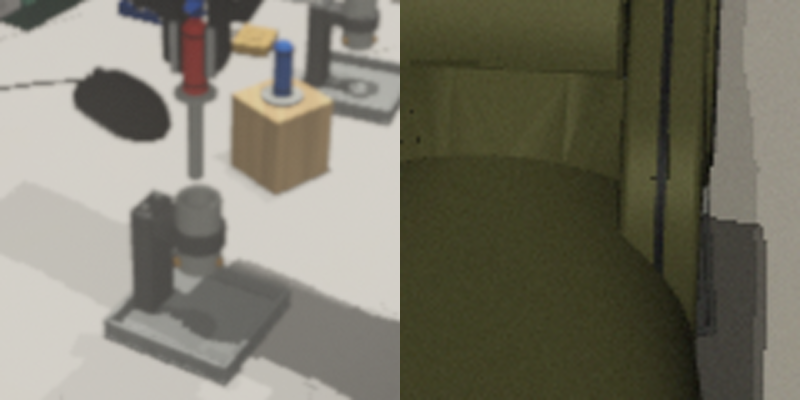

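```bash
python3 - <<'E'
from h import *
f=np.load("pics/scene3.npz"); s,R=tool()
P,C=cloud(f)
for n,h in(("collar",(195.5,92.5,.2155+.0145-.029)),("tip",(195.8,176,.133)),("mouth",(199,197,.115)),("grip",(193.8,56,.23))):
    print(n,world(f,(220+h[0]/2.5,180+h[1]/2.5),h=h[2]).round(4))
# depth points on shank and barrel; surface -> circle fit with known radius
from scipy.optimize import least_squares
cam=-f["R"].T@f["t"]
for n,lo,hi,r,c0 in(("shank",.138,.19,.006,(.466,-.008)),("handle",.205,.245,.009,(.466,-.008)),("barrel",.1,.112,.017,(.4665,-.0105))):
    m=(P[:,2]>lo)&(P[:,2]<hi)&(np.hypot(P[:,0]-c0[0],P[:,1]-c0[1])<.022)
    q=P[m]; o=least_squares(lambda p:np.hypot(q[:,0]-p[0],q[:,1]-p[1])-r,c0,loss="soft_l1",f_scale=.001)
    print(n,m.sum(),o.x.round(4),np.abs(o.fun).mean().round(4))
E
```

```text
collar [ 0.4659 -0.0063  0.201 ]
tip [ 0.4673 -0.0084  0.133 ]
mouth [ 0.4658 -0.01    0.115 ]
grip [ 0.4648 -0.0029  0.23  ]
shank 184 [ 0.4669 -0.0071] 0.0007
handle 436 [ 0.4649 -0.0067] 0.0043
barrel 149 [ 0.4665 -0.01  ] 0.0024
```

The shank reads about 3 mm to the left (+y) of the bore axis. I'll correct that and enter the mouth.

>>> servo_tool(
  commands=[
    [-0.001, 0, -0.003, 0],
    [0, 0, 0, 0],
    [0, 0.006, 0, 0],
    [0, 0.006, 0, 0],
    [0, 0.006, 0, 0],
    [0, 0.006, 0, 0],
    [0, 0.006, 0, 0],
    [0, 0.005, 0, 0],
    [0, 0, 0, 0],
    [0, 0, 0, 0],
  ],
)

```text
time: 9.55
ee_pos: [0.4664, -0.0136, 0.1812]
orientation: [-0.699, -0.105, 0.105, 0.699]
wrist_force: [1.1, 0.1, -0.5]
width: 0.191
```

```bash
python3 - <<'E'
from h import *
s,R=tool();print(s['ee_pos'],s['wrist_force'])
f=shot("scene"); cv2.imwrite("pics/c4.png",cv2.resize(f["pixels"][180:340,220:380,::-1],(560,560),interpolation=cv2.INTER_CUBIC))
E
```

```text
[ 0.4663979  -0.01355753  0.18122007] [ 1.11012461  0.13202953 -0.48494701]
```

View pics/c4.png

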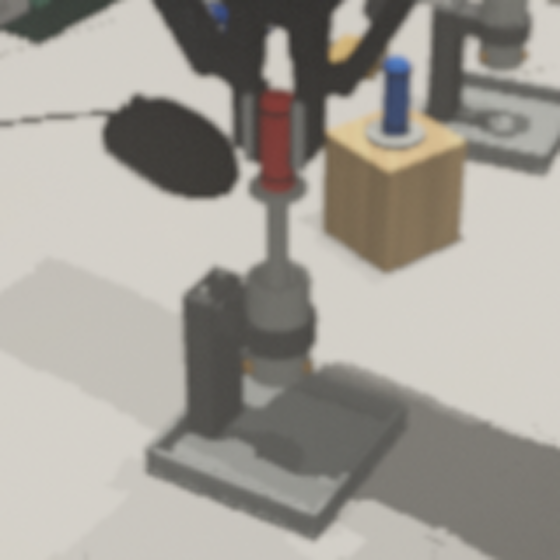

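The shank is in the bore at (277,265) in the crop, upright and with no contact force. Now pushing down slowly.

>>> servo_tool(
  commands=[
    [0, 0.004, 0, 0],
    [0, 0.004, 0, 0],
    [0, 0.004, 0, 0],
    [0, 0.004, 0, 0],
    [0, 0.004, 0, 0],
    [0, 0.004, 0, 0],
  ],
)

```text
time: 10.2
ee_pos: [0.4678, -0.0136, 0.1585]
orientation: [0.699, 0.106, -0.104, -0.699]
wrist_force: [-1.4, 0.5, 7.1]
width: 0.191
```

>>> servo_tool(
  commands=[
    [0, 0.004, 0, 0],
    [0, 0.004, 0, 0],
    [0, 0.004, 0, 0],
    [0, 0.004, 0, 0],
    [0, 0.003, 0, 0],
    [0, 0.002, 0, 0],
    [0, 0, 0, 0],
  ],
)

```text
time: 10.9
ee_pos: [0.466, -0.0135, 0.1357]
orientation: [-0.699, -0.105, 0.106, 0.699]
wrist_force: [0.6, -0.2, -1.2]
width: 0.193
```

>>> servo_tool(
  commands=[
    [0, 0.001, 0, 0],
    [0, 0.001, 0, 0],
    [0, 0.001, 0, 0],
    [0, 0.001, 0, 0],
    [0, 0, 0, 0],
  ],
)

```text
time: 11.4
ee_pos: [0.4663, -0.0136, 0.1322]
orientation: [-0.699, -0.105, 0.105, 0.699]
wrist_force: [-0.7, 0.5, -0.8]
width: 0.192
```

```bash
python3 - <<'E'
from h import *
s,R=tool();print(s['ee_pos'],s['wrist_force'])
f=shot("scene"); cv2.imwrite("pics/c5.png",cv2.resize(f["pixels"][180:340,220:380,::-1],(560,560),interpolation=cv2.INTER_CUBIC))
for r in env.pinpoint("scene","plug_center"): print(r["conf"],r["uv"],world(f,r["uv"],h=.015).round(3))
E
```

```text
[ 0.46632814 -0.01356273  0.13220433] [-0.72444751  0.53079464 -0.82450124]
0.7 [332.7, 208.3] [ 0.611 -0.368  0.015]
0.65 [300.1, 297.8] [ 0.473 -0.023  0.015]
```

View pics/c5.png

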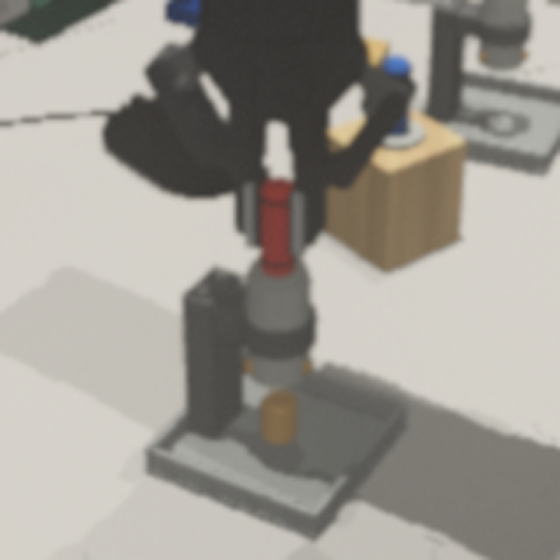

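The plug is standing in the tray at (278,418) in the crop. I'll seat the collar until it makes contact, then release.

>>> servo_tool(
  commands=[
    [0, 0.001, 0, 0],
    [0, 0.001, 0, 0],
    [0, 0, 0, 0],
  ],
)

```text
time: 11.8
ee_pos: [0.4667, -0.0136, 0.1317]
orientation: [0.699, 0.106, -0.105, -0.699]
wrist_force: [-2.9, 0.5, 9.5]
width: 0.193
```

>>> servo_tool(
  commands=[
    [0, 0, 0, 0],
    [0, 0, 0, 0],
    [0, 0, 0, 0],
    [0, 0, 0, 0],
    [0, 0, 0, 0],
    [0, 0, 0, 0],
    [0, 0, 0, 0],
    [0, 0, 0, 0],
  ],
  claw=0,
)

```text
time: 12.6
ee_pos: [0.4664, -0.0136, 0.1303]
orientation: [-0.699, -0.105, 0.105, 0.699]
wrist_force: [-0.6, -0.1, 0.2]
width: 1.001
```

>>> servo_tool(
  commands=[
    [0, -0.005, 0, 0],
    [0, -0.01, 0, 0],
    [0, -0.02, 0, 0],
    [0, -0.02, 0, 0],
    [0, -0.02, 0, 0],
    [0, -0.02, 0, 0],
    [0, -0.02, 0, 0],
    [0, -0.01, 0, 0],
    [0, 0, 0, 0],
    [0, 0, 0, 0],
  ],
)

```text
time: 13.6
ee_pos: [0.4662, -0.0136, 0.255]
orientation: [-0.699, -0.105, 0.105, 0.699]
wrist_force: [-0.5, -0.7, 0.4]
width: 1.001
```

```bash
python3 - <<'E'
from h import *
s,R=tool();print(s['ee_pos'],s['wrist_force'],s['width'])
f=shot("scene"); cv2.imwrite("pics/c6.png",cv2.resize(f["pixels"][180:340,220:380,::-1],(560,560),interpolation=cv2.INTER_CUBIC))
for q,h in(("red_pusher_grip",.146),("blue_pusher_grip",.106)):
  for r in env.pinpoint("scene",q)[:2]: print(q,r["conf"],r["uv"],world(f,r["uv"],h=h).round(3))
E
```

```text
[ 0.4662481  -0.01355038  0.25503802] [-0.53764995 -0.69813626  0.44407104] 1.0006860435951919
red_pusher_grip 0.57 [300.2, 241.3] [ 0.47  -0.018  0.146]
red_pusher_grip 0.54 [337.0, 207.6] [ 0.481 -0.162  0.146]
blue_pusher_grip 0.74 [336.4, 207.8] [ 0.519 -0.227  0.106]
```

View pics/c6.png

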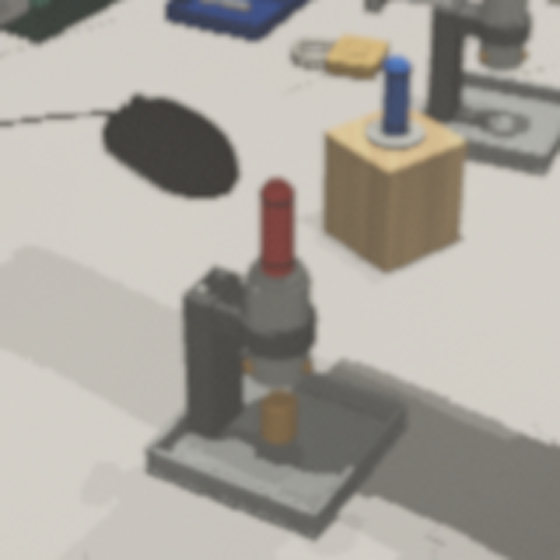

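The pusher stands upright in the barrel with its collar on the mouth at (278,270). The plug is in the tray at (278,418), the blue pusher hasn't moved, and the gripper is clear.

```bash
python3 -c "
from workcell import env
print(env.close_job())"
```

```text
the job is handed in; nothing more can be done
None
```

I took the red pusher out of its block and pushed it down through the leftmost barrel. The plug dropped into the tray, and I released the pusher with its collar on the mouth. I handed the job in at about 14 s of the 48 s allowed.

**Last checks:**
- **Red pusher:** the final picture shows it upright in the barrel. The network put its grip point about 8 mm from the bore axis in y, while the gripper pose and depth fits put it within about 1 mm. Both are inside the 15 mm limit.
- **Collar:** I felt it seat at 9.5 N before I let go.
- **Plug:** it stands in the tray under the bore.
- **Blue pusher:** it is in its block, and its measured position matches the start within the accuracy of the networks.
- **Gripper:** it was open and well above everything, with no real contact force.

**Readings that disagreed:** some network hits were on look-alikes or wrong parts (the second barrel, the blue handle, and a plug found near the second barrel), and I discarded them. Before insertion the shank was about 3 mm off the bore axis, and I corrected that.

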